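# Lock the sliding bookend in the hidden notch of a book rack

### The arm

A 7-joint arm with a two-finger parallel gripper is mounted at the origin on the work surface. World frame = base frame: x ahead of the robot, y to its left, z up, the work surface at z = 0. Lengths are in m, angles in rad, forces in N, time in s.
With the tool pointing down it reaches from about 0.4 to 0.75 m from the base axis. Payload 19.5 kg.
Tool frame: the origin (TCP) lies between the finger pads; the fingertips stand 17 mm ahead of it and the grasp point (between the pads) lies 2 mm behind it; z points along the fingers, y is the line along which they close (so a half turn about z gives the same grasp; the last joint's range is limited). The gripper opens to 85 mm and grips with 20 to 120 N. Pads are 22 mm wide; open, the fingers measure 114 mm over their backs; the gripper's body (76 mm by 85 mm) begins 54 mm behind the grasp point. The pads swing forward as they close: fully open they stand 13 mm farther back than shut.
Start: joints at [1.231, 0.707, -0.028, 1.485, 0.022, 0.951, -0.075], TCP at [0.169, -0.55, 0.248] pointing down, gripper open.
Joint ranges: [-2.71, 2.71], [-0.32, 2.16], [-1.57, 1.52], [0, 2.45], [-1.46, 4.6], [0, 2.02], [-2.83, 2.83]. Speed limits (rad/s): [1.89, 1.89, 2.57, 2.57, 3.01, 3.01, 3.01].

### API

Orientations are given as a unit quaternion [w, x, y, z].
In Python, from cell import arm, eyes gives the robot as it stands. The module is installed in compiled form; this text tells all that it offers.
- The arm moves only by the shell command python3 -m creep 'ROWS' [FORCE]. ROWS is a JSON object of lists of equal length, an entry for each row: "fingers": the opening, from 0 (shut) to 1 (fully open); "dp": the shift along the world's x, y, z in m, a list of three; "yaw": the turn about the world's z in rad. In form: {"fingers": [fingers, ...], "dp": [[dx, dy, dz], ...], "yaw": [yaw, ...]}. A call has 1 to 5 rows; each row is the pose to reach, as a shift and turn from the pose commanded when the call began; what a row does not reach only later rows make up. A row lasts 1/8 s, in which the tool goes at most 62.5 mm and 10.7 degrees, less where a joint would pass 70% of its speed; a pose out of reach is approached as far as the arm can. A call with a gripper value outside its range is refused whole. The fingers move at their own pace and stop on an object; FORCE is the grip in N (left out, the last holds). Time passes only in rows, so rows that repeat a pose let the fingers close. It gives the time, the measured TCP pose, the force, the opening and the grip force at its end, in the units of the state.
- arm.get_obs(): the state, without advancing time (a new reading comes with each control period).
- eyes.capture(name): name is "scene" or "top" or "wrist"; returns the picture (480x640x3 uint8, blue, green, red); there is no depth.
- eyes.camera_params(name): a dict with "fx", "fy", "cx", "cy" (pixels), "k1" (the pictures are not rectified: a ray, as slopes to the right and down, at radius r is drawn at 1 + k1 r^2 times it, then the intrinsics apply), "extrinsics" (4x4, takes a point from world to camera coordinates). Camera axes: x right, y down, z forward; pixel columns grow to the right and rows downward; lengths in m; the calibration is good to about 2 mm. A picture is of the moment at which its call begins: read the wrist's pose just before it. camera_params takes no time and is no camera call; for the wrist camera it gives the pose at the moment of the call.
- arm.job_done(): hands the job in; it is judged then, once.
Trained networks look in the newest picture that a camera, given by its name, has taken for a name from the list of things; names that differ only in an ending like _2 or _b are one class to them, and where a whole thing is asked for, a point or a joint stands for the part that bears it (a point fixed in the world has none). Each returns a list of dicts, best first, with "p" (0 to 1); they miss things now and then, are a little off and sometimes report something else, mostly with a low value. They report only what shows in the picture. A call takes as long as a camera call. They do not tell look-alikes from the thing itself.
- eyes.outline_of(camera, query): "region" (480x640 bool, what is visible of it).
- eyes.landmark_of(camera, query): "position" ([x, y, z] in m, in world coordinates, good to about 4 mm: a listed point, or the origin of a listed thing).
The state is a dict: "t": time; "q": joint angles; "joint_vel": joint speeds; "effort": joint torques, N m; "tool_pos": TCP position; "orientation": TCP orientation; "ft_force": force on the tool from outside, world axes, zero at the start; "wrist_torque": the same for the moment, N m; "grip_width": finger opening in m; "finger_force": force on a finger pad.
Only numpy, scipy, OpenCV 4.12 (cv2) and the standard library are available. Lean on these libraries where they do the work, as an engineer would, in place of code of your own. Each camera call takes 0.05 s, during which the arm holds its last target. There are 200 camera calls.

### The job

Pick up the loose dark bookend by its wooden post and set it astride the empty end of the book rack's rail at the red line, its upright plate towards the books, so that its sprung catch rides pressed-in on the bottom of the slot. Slide it slowly towards the books until you feel the catch drop into the notch hidden in the slot, keep it pushed on lightly (about 10 N) for half a second to make sure that it is locked, then let go with the bookend down on the rail and standing upright. Do not strain the catch, which breaks at 25 N, and leave the rest of the desk alone.

Things in the scene. Friction and masses are not known exactly. Their poses are not given: they have to be found in the camera images.
- rack: Pale wooden book rack fixed to the desk. Origin: underside centre; z up, y along its 440 mm length, towards the empty end. Its rail is 60 mm wide (x), top at z = 40. Books up to 100 mm tall and 110 mm deep stand from y = -205 to -59 on a deck 120 mm wide; an end panel as high at y = -220.
- rack_slot (a point): Middle of the slot in the rail top, at its mouth: rack x = 0, y = 75, z = 40; axes as the rack's. Slot 14 mm wide, 160 mm long in y, 18 mm deep, bottom black. One notch, 12 mm long in y, 12 mm deeper, is cut in the bottom; its centre lies 5 to 65 mm from this point towards the books (-y), different each time, not measured, too dark and narrow to make out.
- rack_load (a point): Loading place: point on the rail's centre line at rail-top height, rack y = 125, z = 40, marked by a thin painted red line across the rail. Set the bookend's centre here (within 20 mm along the rail) before sliding. Axes as the rack's.
- bookend_grip (a point): Loose dark bookend, about 0.42 kg, standing on its legs. This point: middle of its pale grip post, 28 x 28 mm, from 32 mm below to 26 mm above. z up, y along the rail when mounted, the plate on the -y side, towards the books. The plate is 82 wide, 8 thick, its near face at y = -42, from 32 below to 56 above this point. Height over the desk: 74 standing on the desk, 82 down on the rail.
- bookend_saddle (a point): Middle of the underside of the bookend's saddle (82 x 100 x 10 mm), 42 mm below bookend_grip, same axes; it lies on the rail top when the bookend is down. Two legs, 32 mm long and 84 mm in y, go down from it and straddle the rail with an inside gap of 65 mm (2.5 mm play each side).
- catch_tip: Middle of the end face of the brass spring catch (8 x 8 mm, square end) under the post. Extended it is 26 mm below bookend_saddle; it pushes up by 14 mm (1.6 N, then 0.2 N per mm). On the slot's bottom it is at rack z = 22; in the notch it drops to z = 14 with the bookend down, and locks sideways. It breaks at 25 N. A red pin by the post stands out 5 mm and rises with it.
- remote: Bystander to leave alone: black TV remote, 45 x 160 x 18 mm; origin at the centre of its underside.
- album: Bystander to leave alone: small red photo album lying flat, 75 x 105 x 16 mm; origin at the centre of its underside.
- candle: Bystander to leave alone: cream pillar candle, 52 across, 85 high mm; origin at the centre of its underside.
- mug: Bystander to leave alone: blue mug, 78 across, 90 high mm; origin at the centre of its underside.
- bottle: Bystander to leave alone: amber bottle with white cap, 44 across, 100 high mm; origin at the centre of its underside.
- flowerpot: Bystander to leave alone: white pot, 72 across, with flowers up to about 135 high mm; origin at the centre of its underside.
- model_car: Bystander to leave alone: green model car, about 60 x 115 x 42 mm; origin at the centre of its underside.
- pencil_cup: Bystander to leave alone: dark steel pencil cup, 68 across, 140 high with pencils mm; origin at the centre of its underside.
Mind the look-alikes: they are no part of the job. Leave any orange look-alike of the part that bears bookend_grip alone.

How it is judged:
By the outcome, as a careful person would: the job done as asked, in the order asked, and still so for the second after the job is handed in, with the robot touching nothing.
It also fails if it takes over 64 s, if anything falls off the work surface, if the arm or the gripper's body presses on something with over 40 N, if the wrist force passes 120 N, or if a joint passes its speed limit or range.

## Working session

There is one attempt and no reset: what is moved stays moved. The work goes in short steps, Python scripts to look and compute and a shell command to move; the robot and the scene stay as the last step left them, time stands still between calls to the robot, and variables do not carry over. Pictures are saved under pics/ and viewed, at most 10 in all, crops included, and the job is handed in when it is done.

```bash
mkdir -p pics; python3 - <<'E'
from cell import arm, eyes
import cv2,numpy as np
o=arm.get_obs();print(o['t'],o['tool_pos'],o['orientation'],o['grip_width'])
a=eyes.capture("scene");b=eyes.capture("top")
cv2.imwrite("pics/a.png",a);cv2.imwrite("pics/b.png",b)
for c in("scene","top"):
  for q in("rack","rack_load","rack_slot","bookend_grip","bookend_saddle","mug","bottle","candle","flowerpot","pencil_cup","model_car","remote","album"):
    print(c,q,[(np.round(d["position"],3).tolist(),round(d["p"],2)) for d in eyes.landmark_of(c,q)[:3]])
E
```

```text
0.0 [ 0.16864858 -0.54945514  0.24783279] [-5.32854885e-04  9.88931951e-01  1.48368802e-01 -1.04635219e-04] 0.08540064935978173
scene rack [([0.627, -0.059, -0.002], 0.75)]
scene rack_load [([0.633, 0.065, 0.046], 0.59)]
scene rack_slot [([0.627, 0.017, 0.042], 0.93)]
scene bookend_grip [([0.67, 0.434, -0.001], 0.72), ([0.471, 0.317, 0.077], 0.62)]
scene bookend_saddle [([0.31, 0.26, 0.033], 0.86), ([0.47, 0.314, 0.029], 0.83), ([0.782, 0.166, -0.001], 0.57)]
scene mug [([0.544, -0.514, 0.0], 0.72)]
scene bottle [([0.786, -0.005, 0.0], 0.91), ([0.777, 0.166, -0.004], 0.27)]
scene candle [([0.777, 0.168, 0.001], 0.86)]
scene flowerpot [([0.671, 0.435, 0.001], 0.72)]
scene pencil_cup [([0.666, -0.441, -0.001], 0.84)]
scene model_car [([0.423, -0.385, -0.002], 0.78)]
scene remote [([0.493, 0.489, 0.0], 0.68)]
scene album [([0.407, 0.097, -0.0], 0.94)]
top rack [([0.627, -0.064, -0.001], 0.87), ([0.782, 0.164, -0.002], 0.61)]
top rack_load [([0.628, 0.06, 0.042], 0.63)]
top rack_slot [([0.631, 0.015, 0.042], 0.84)]
top bookend_grip [([0.314, 0.258, 0.077], 0.93), ([0.469, 0.318, 0.076], 0.64)]
top bookend_saddle [([0.472, 0.319, 0.035], 0.77), ([0.312, 0.259, 0.031], 0.6)]
top mug [([0.539, -0.509, -0.003], 0.79)]
top bottle [([0.784, -0.003, 0.001], 0.58)]
top candle [([0.785, 0.168, 0.001], 0.87)]
top flowerpot [([0.676, 0.433, 0.001], 0.57)]
top pencil_cup [([0.664, -0.434, 0.001], 0.87)]
top model_car [([0.427, -0.386, 0.002], 0.61)]
top remote [([0.496, 0.487, -0.001], 0.89), ([0.542, -0.508, -0.003], 0.31)]
top album [([0.412, 0.1, -0.001], 0.93)]
```

View pics/a.png

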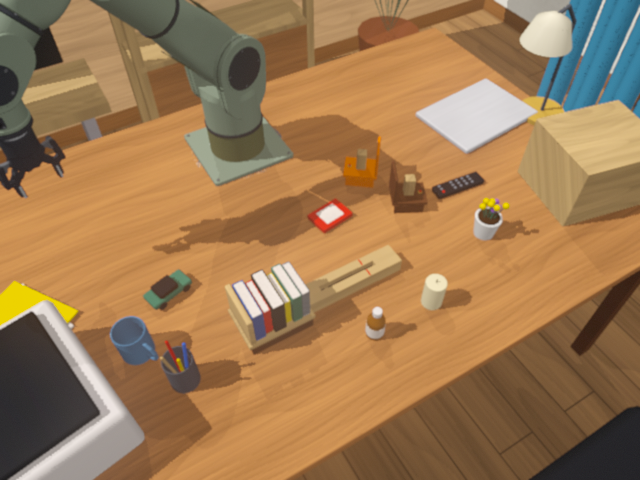

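View pics/b.png

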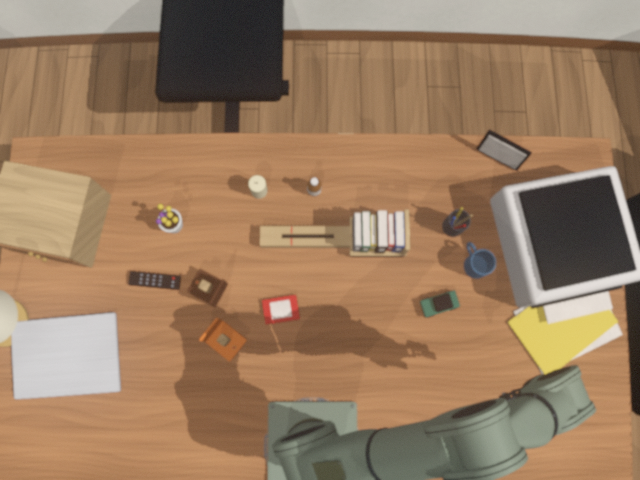

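Dark bookend at top-view (207,287), so the detection at (0.470, 0.318) is the right one and the orange one at (222,340) is the look-alike. The rack is at (305,235), red line at about (291,235). I'll measure the yaws from a close crop.

```bash
cat > h.py <<'E'
from cell import arm, eyes
import cv2,numpy as np
def px2w(cam,uv,z,P=None):
    P=P or eyes.camera_params(cam);uv=np.atleast_2d(uv).astype(float)
    d=np.c_[(uv[:,0]-P['cx'])/P['fx'],(uv[:,1]-P['cy'])/P['fy']];s=d.copy()
    for _ in range(20): s=d/(1+P['k1']*(s**2).sum(1,keepdims=True))
    E=np.array(P['extrinsics']);R,t=E[:3,:3],E[:3,3];C=-R.T@t
    r=np.c_[s,np.ones(len(s))]@R
    return C+r*((z-C[2])/r[:,2])[:,None]
E
python3 - <<'E'
from h import *
b=cv2.imread("pics/b.png");a=cv2.imread("pics/a.png")
c=cv2.resize(b[255:320,165:250],None,fx=5,fy=5,interpolation=2)
d=cv2.resize(a[145:225,370:440],None,fx=5,fy=5,interpolation=2)
h=np.zeros((400,800,3),np.uint8);h[:325,:425]=c;h[:400,430:780]=d
cv2.imwrite("pics/c.png",h)
b=eyes.capture("top")
rk=max(eyes.outline_of("top","rack"),key=lambda d:d["p"])["region"]
ys,xs=np.nonzero(rk); 
# rail part edges: columns 268..340
for cx in (266,285,300,320,340):
    col=np.nonzero(rk[:,cx])[0]; print(cx,col.min(),col.max(),px2w("top",[[cx,col.min()-.5],[cx,col.max()+.5]],.04)[:,:2].round(4).tolist())
left=[np.nonzero(rk[r])[0].min() for r in (230,235,240)];print(left,px2w("top",[[left[1]-.5,235]],.04))
E
```

```text
266 227 246 [[0.6541, 0.1384], [0.5923, 0.1376]]
285 227 247 [[0.6541, 0.0806], [0.5893, 0.0801]]
300 227 247 [[0.6542, 0.0351], [0.5893, 0.0348]]
320 227 247 [[0.6543, -0.0257], [0.5894, -0.0256]]
340 227 247 [[0.6544, -0.0866], [0.5895, -0.0861]]
[np.int64(260), np.int64(260), np.int64(260)] [[0.6277008  0.15780339 0.04      ]]
```

```bash
python3 -m creep '{"fingers":[1,1,1,1,1],"dp":[[0.06,0.02,0.01],[0.12,0.04,0.02],[0.17,0.08,0.03],[0.21,0.13,0.04],[0.24,0.185,0.05]],"yaw":[0,0,0,0,0]}' 60; python3 -m creep '{"fingers":[1,1,1,1,1],"dp":[[0.02,0.06,0],[0.03,0.12,0],[0.03,0.18,0],[0.03,0.24,0],[0.03,0.3,0]],"yaw":[0,0,0,0,0]}'
```

```text
t: 2.12
tool_pos: [0.406, -0.3699, 0.2971]
orientation: [-0.0, 0.989, 0.149, 0.0]
ft_force: [1.1, 0.0, 0.4]
grip_width: 0.0854
finger_force: 0.0
t: 2.75
tool_pos: [0.4345, -0.0698, 0.2972]
orientation: [-0.0, 0.989, 0.148, 0.0]
ft_force: [1.5, -0.3, 0.6]
grip_width: 0.0857
finger_force: 0.0
```

View pics/c.png

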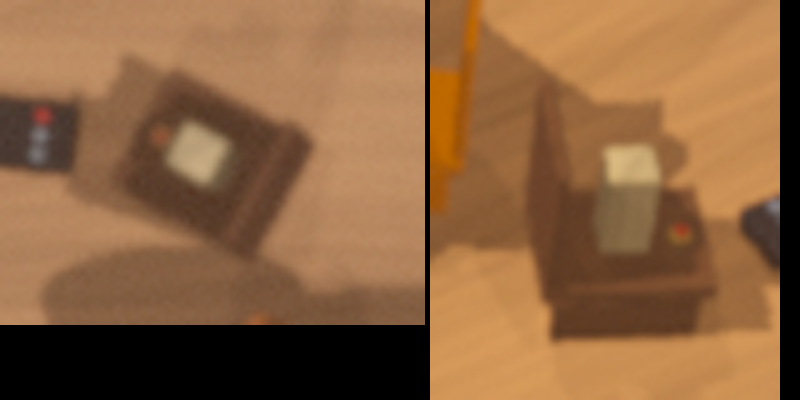

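Plate lies down-right of the post in the top crop (post at (198,155), plate at (275,190)), so the bookend's yaw is about -0.42 rad. The red pin is on the opposite side.

```bash
python3 -m creep '{"fingers":[1,1,1,1,1],"dp":[[0,0.06,0],[0.01,0.12,0],[0.02,0.18,0],[0.02,0.24,0],[0.03,0.3,0]],"yaw":[0.17,0.34,0.51,0.68,0.85]}'; python3 -m creep '{"fingers":[1,1,1],"dp":[[0,0.05,-0.02],[0,0.08,-0.04],[0,0.08,-0.04]],"yaw":[0,0,0]}'; python3 - <<'E'
from h import *
o=arm.get_obs();print(o['q'],o['tool_pos'],o['orientation'])
P=eyes.camera_params("wrist");w=eyes.capture("wrist");cv2.imwrite("pics/d.png",w)
import pickle;pickle.dump(P,open("P.pkl","wb"))
for q in("bookend_grip","bookend_saddle"):
    print(q,[(np.round(d["position"],4).tolist(),round(d["p"],2)) for d in eyes.landmark_of("wrist",q)[:3]])
E
```

```text
t: 3.38
tool_pos: [0.4644, 0.2303, 0.2973]
orientation: [0.0, 0.838, 0.545, 0.0]
ft_force: [1.0, -0.4, 1.0]
grip_width: 0.0856
finger_force: 0.0
t: 3.75
tool_pos: [0.4636, 0.31, 0.2555]
orientation: [-0.0, 0.839, 0.544, -0.001]
ft_force: [0.6, -1.4, 0.1]
grip_width: 0.0855
finger_force: 0.0
[-0.54610186  0.67560477 -0.19261181  1.53302908  0.14642959  0.94935439
 -1.20313054] [0.46360025 0.31001127 0.25549527] [-4.07792511e-04  8.38997021e-01  5.44134638e-01 -1.15236734e-03]
bookend_grip [([0.4737, 0.3174, 0.0737], 0.72)]
bookend_saddle [([0.4676, 0.3161, 0.0269], 0.85)]
```

View pics/d.png

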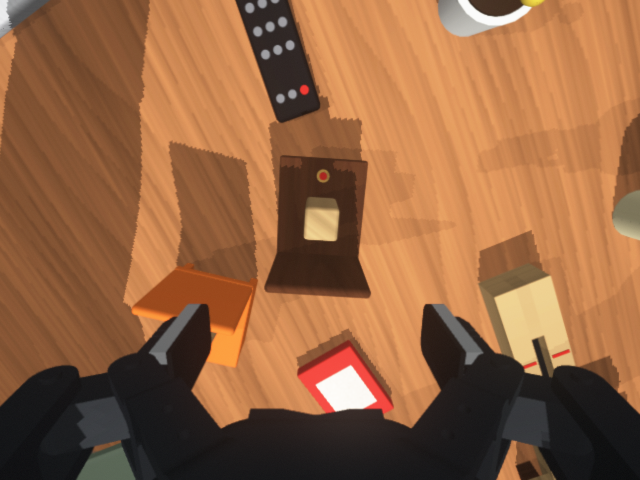

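Wrist view: post top about (322,215), saddle's far edge (281,156)–(367,161), plate top edge (265,291)–(370,297). The orange look-alike is clear to the left, and the red line shows at (547,357).

```bash
python3 - <<'E'
from h import *
import pickle;P=pickle.load(open("P.pkl","rb"))
w=cv2.imread("pics/d.png").astype(int)
e=px2w("wrist",[[281,156],[367,161]],.042,P);f=px2w("wrist",[[265,291],[370,297]],.130,P)
for s in(e,f):
    v=s[1]-s[0];print(s.round(4).tolist(),np.linalg.norm(v),np.arctan2(v[1],v[0]))
g=w[185:260,290:355];m=(g[...,2]>190)&(g[...,0]>90)
m=m.astype(np.uint8);ys,xs=np.nonzero(m);r=cv2.minAreaRect(np.c_[xs+290,ys+185].astype(np.float32));print(r)
q=px2w("wrist",cv2.boxPoints(r),.100,P);print(q.round(4).tolist(),q.mean(0))
r=px2w("wrist",[[525,367],[570,350]],.04,P);v=r[1]-r[0];print("red",r.round(4).tolist(),np.linalg.norm(v),np.arctan2(v[1],v[0]))
E
```

```text
[[0.4592, 0.3773, 0.042], [0.5303, 0.3406, 0.042]] 0.08006736169203896 -0.47650781917155915
[[0.4135, 0.2909, 0.13], [0.4849, 0.2535, 0.13]] 0.0806340070035347 -0.48141721298212503
((321.0022277832031, 224.46682739257812), (32.39475631713867, 30.731779098510742), 3.8140745162963867)
[[0.4536, 0.3096, 0.1], [0.4656, 0.332, 0.1], [0.4885, 0.3198, 0.1], [0.477, 0.2971, 0.1]] [0.47119702 0.31462683 0.1       ]
red [[0.6087, 0.0613, 0.04], [0.6599, 0.0618, 0.04]] 0.05113884779557208 0.008501321896286251
```

```bash
python3 -m creep '{"fingers":[1,1,1,1,1],"dp":[[0.008,0.0045,-0.04],[0.008,0.0045,-0.09],[0.008,0.0045,-0.14],[0.008,0.0045,-0.174],[0.008,0.0045,-0.174]],"yaw":[-0.06,-0.06,-0.06,-0.06,-0.06]}' 70; python3 -m creep '{"fingers":[0,0,0,0,0],"dp":[[0,0,0],[0,0,0],[0,0,0],[0,0,0],[0,0,0]],"yaw":[0,0,0,0,0]}' 70
```

```text
t: 4.53
tool_pos: [0.4725, 0.3116, 0.0821]
orientation: [0.0, 0.856, 0.517, -0.001]
ft_force: [-0.4, 0.3, 0.3]
grip_width: 0.0859
finger_force: 0.0
t: 5.15
tool_pos: [0.4727, 0.3132, 0.0835]
orientation: [-0.0, 0.856, 0.518, 0.0]
ft_force: [-2.8, 2.3, 8.0]
grip_width: 0.0273
finger_force: 73.1
```

```bash
python3 -m creep '{"fingers":[0,0,0,0,0],"dp":[[0,0,0.02],[0,0,0.06],[0,0,0.11],[0,0,0.16],[0.03,-0.03,0.16]],"yaw":[0,0,0,0,0.1]}'; python3 -m creep '{"fingers":[0,0,0,0,0],"dp":[[0.02,-0.05,0],[0.05,-0.1,0],[0.08,-0.15,0],[0.1,-0.205,0],[0.126,-0.26,0]],"yaw":[0.1,0.2,0.3,0.382,0.382]}';  python3 -m creep '{"fingers":[0,0],"dp":[[0,0,0],[0,0,0]],"yaw":[0,0]}'; python3 - <<'E'
from h import *
o=arm.get_obs();print(o['q'],o['tool_pos'],o['orientation'],o['ft_force'],o['wrist_torque'])
P=eyes.camera_params("wrist");w=eyes.capture("wrist");cv2.imwrite("pics/e.png",w)
import pickle;pickle.dump(P,open("P.pkl","wb"))
for q in("bookend_grip","bookend_saddle","rack_load","rack_slot","rack"):
    print(q,[(np.round(d["position"],4).tolist(),round(d["p"],2)) for d in eyes.landmark_of("wrist",q)[:3]])
E
```

```text
t: 5.78
tool_pos: [0.5024, 0.2853, 0.2465]
orientation: [-0.001, 0.827, 0.562, 0.003]
ft_force: [1.2, 0.1, -5.4]
grip_width: 0.0272
finger_force: 71.7
t: 6.4
tool_pos: [0.6289, 0.0206, 0.2428]
orientation: [-0.0, 0.707, 0.707, -0.0]
ft_force: [-0.1, 0.4, -4.9]
grip_width: 0.0271
finger_force: 71.7
t: 6.65
tool_pos: [0.6284, 0.023, 0.2426]
orientation: [-0.0, 0.707, 0.707, -0.0]
ft_force: [-0.4, -0.1, -4.1]
grip_width: 0.0273
finger_force: 71.7
[ 0.06987063  0.81659161 -0.35932843  1.26718215  0.28973844  1.10901742
 -0.31523781] [0.62836429 0.02302486 0.2426203 ] [-4.96147444e-04  7.07476551e-01  7.06736596e-01 -2.57816704e-04] [-0.38553533 -0.12138826 -4.12474546] [ 0.1058251  -0.04322372  0.02622196]
bookend_grip [([0.6291, 0.0258, 0.2327], 0.61)]
bookend_saddle [([0.6253, 0.0261, 0.1894], 0.87)]
rack_load []
rack_slot []
rack []
```

View pics/e.png

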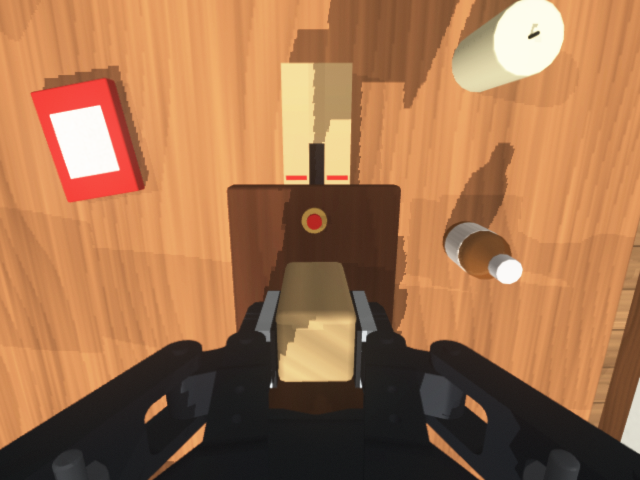

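Wrist view: the rail end runs from (281,63) to (352,63), the slot starts at (317,144), the red line is at row 178, and the held saddle spans columns 229–400 at row 186.

```bash
python3 - <<'E'
from h import *
import pickle;P=pickle.load(open("P.pkl","rb"))
w=cv2.imread("pics/e.png");g=cv2.GaussianBlur(w,(3,3),0).astype(float)
def edge(row,c,n=8):
    s=np.abs(np.diff(g[row,c-n:c+n+1],axis=0)).sum(1);s[s<s.max()*.4]=0;return c-n+.5+(s*np.arange(len(s))).sum()/s.sum()
def edgev(col,r,n=6):
    s=np.abs(np.diff(g[r-n:r+n+1,col],axis=0)).sum(1);s[s<s.max()*.4]=0;return r-n+.5+(s*np.arange(len(s))).sum()/s.sum()
for r in(75,95,115,135,160,172):
    uv=[[edge(r,281),r],[edge(r,352),r]];p=px2w("wrist",uv,.04,P);print("rail",r,np.round(uv,1)[:,0],p[:,:2].round(4).tolist(),p.mean(0)[0].round(4))
for r in(152,160,170):
    uv=[[edge(r,310,5),r],[edge(r,324,5),r]];p=px2w("wrist",uv,.04,P);print("slot",r,p[:,:2].round(4).tolist(),p.mean(0)[0].round(4))
print("end",[px2w("wrist",[[c,edgev(c,63)]],.04,P)[0].round(4)[:2] for c in(290,305,340)], "red",px2w("wrist",[[296,178],[337,178]],.04,P).round(4)[:,:2],"slotend",px2w("wrist",[[317,144]],.04,P))
for z in(.2011,):
  for r in(195,210,230,260,280):
    uv=[[edge(r,231),r],[edge(r,400),r]];p=px2w("wrist",uv,z,P);print("saddle",r,np.round(uv,1)[:,0],p[:,:2].round(4).tolist(),p.mean(0)[0].round(4))
  print("far",[px2w("wrist",[[c,edgev(c,185)]],z,P)[0].round(4)[:2] for c in(245,270,360,385)])
E
```

```text
rail 75 [280.5 351.6] [[0.5995, 0.1498], [0.6599, 0.1497]] 0.6297
rail 95 [280.9 351.4] [[0.5994, 0.134], [0.6601, 0.1339]] 0.6297
rail 115 [281.5 354. ] [[0.5995, 0.1177], [0.6627, 0.1176]] 0.6311
rail 135 [282.3 350.5] [[0.5998, 0.101], [0.6601, 0.1009]] 0.6299
rail 160 [282.7 351.6] [[0.5995, 0.0794], [0.6616, 0.0794]] 0.6306
rail 172 [282.  351.2] [[0.5986, 0.0688], [0.6616, 0.0687]] 0.6301
slot 152 [[0.623, 0.0864], [0.6364, 0.0864]] 0.6297
slot 160 [[0.623, 0.0794], [0.6364, 0.0794]] 0.6297
slot 170 [[0.6229, 0.0706], [0.6364, 0.0706]] 0.6297
end [array([0.6077, 0.1595]), array([0.6204, 0.1595]), array([0.6498, 0.1595])] red [[0.6113 0.0634]
 [0.6487 0.0634]] slotend [[0.63045936 0.09327681 0.04      ]]
saddle 195 [226.7 400.3] [[0.5871, 0.0696], [0.6693, 0.0695]] 0.6282
saddle 210 [227.7 399.4] [[0.5871, 0.0624], [0.6693, 0.0623]] 0.6282
saddle 230 [229.3 397.6] [[0.5872, 0.0526], [0.669, 0.0525]] 0.6281
saddle 260 [231.3 399.9] [[0.5872, 0.0373], [0.6711, 0.0372]] 0.6292
saddle 280 [232.5 397.9] [[0.5871, 0.0266], [0.6707, 0.0265]] 0.6289
far [array([0.5961, 0.0747]), array([0.6078, 0.0748]), array([0.65  , 0.0746]), array([0.6617, 0.0746])]
```

```bash
python3 -m creep '{"fingers":[0,0,0,0,0],"dp":[[0.0015,0.02,0],[0.0015,0.039,-0.03],[0.0015,0.039,-0.07],[0.0015,0.039,-0.108],[0.0015,0.039,-0.108]],"yaw":[0,0,0,0,0]}';  python3 -m creep '{"fingers":[0],"dp":[[0,0,0]],"yaw":[0]}'; python3 - <<'E'
from h import *
o=arm.get_obs();print(o['tool_pos'],o['ft_force'])
P=eyes.camera_params("wrist");w=eyes.capture("wrist");cv2.imwrite("pics/f.png",w)
import pickle;pickle.dump(P,open("P.pkl","wb"))
E
```

```text
t: 7.58
tool_pos: [0.6291, 0.0626, 0.1331]
orientation: [-0.001, 0.707, 0.707, -0.002]
ft_force: [-0.7, -0.3, -3.8]
grip_width: 0.0271
finger_force: 71.7
t: 7.7
tool_pos: [0.6308, 0.0625, 0.1366]
orientation: [0.0, 0.707, 0.707, 0.001]
ft_force: [-0.2, -0.9, -3.5]
grip_width: 0.027
finger_force: 71.7
[0.63083014 0.062456   0.13659882] [-0.19242153 -0.87642871 -3.4826299 ]
```

View pics/f.png

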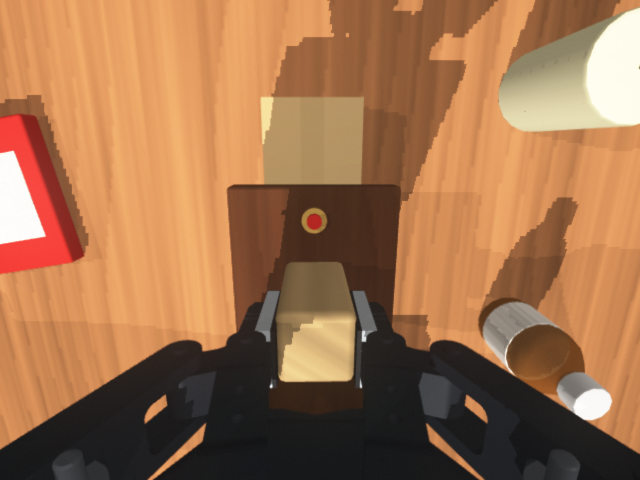

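The saddle (columns 228–400) sits over the rail (columns 262–363); I'll check the offset.

```bash
python3 - <<'E'
from h import *
import pickle;P=pickle.load(open("P.pkl","rb"))
g=cv2.GaussianBlur(cv2.imread("pics/f.png"),(3,3),0).astype(float)
def edge(row,c,n=6):
    s=np.abs(np.diff(g[row,c-n:c+n+1],axis=0)).sum(1);s[s<s.max()*.4]=0;return c-n+.5+(s*np.arange(len(s))).sum()/s.sum()
for r in(105,125,150,175):
    p=px2w("wrist",[[edge(r,263),r],[edge(r,363),r]],.04,P);print("rail",p[:,:2].round(4).tolist(),p.mean(0)[0].round(4))
for r in(195,215,235):
    p=px2w("wrist",[[edge(r,229),r],[edge(r,399),r]],.0951,P);print("sad",p[:,:2].round(4).tolist(),p.mean(0)[0].round(4))
print(px2w("wrist",[[300,97]],.04,P),px2w("wrist",[[300,185]],.0951,P))
E
```

```text
rail [[0.5995, 0.1545], [0.66, 0.1545]] 0.6298
rail [[0.6006, 0.1433], [0.6599, 0.1433]] 0.6302
rail [[0.5996, 0.1289], [0.6599, 0.1288]] 0.6298
rail [[0.5997, 0.114], [0.66, 0.1139]] 0.6298
sad [[0.5897, 0.109], [0.6718, 0.1089]] 0.6308
sad [[0.5896, 0.0994], [0.6716, 0.0993]] 0.6306
sad [[0.5897, 0.0895], [0.6717, 0.0894]] 0.6307
[[0.62281919 0.15885004 0.04      ]] [[0.62443263 0.11364363 0.0951    ]]
```

```bash
python3 -m creep '{"fingers":[0,0,0,0,0],"dp":[[-0.001,0,-0.008],[-0.001,0,-0.016],[-0.001,0,-0.024],[-0.001,0,-0.03],[-0.001,0,-0.034]],"yaw":[0,0,0,0,0]}'; python3 -m creep '{"fingers":[0,0],"dp":[[0,0,0],[0,0,0]],"yaw":[0,0]}'
```

```text
t: 8.38
tool_pos: [0.6291, 0.0618, 0.1005]
orientation: [-0.0, 0.707, 0.707, -0.0]
ft_force: [-0.2, -0.6, -4.2]
grip_width: 0.0268
finger_force: 71.9
t: 8.62
tool_pos: [0.6293, 0.0618, 0.1012]
orientation: [0.0, 0.707, 0.707, 0.0]
ft_force: [0.9, 0.3, -3.4]
grip_width: 0.0271
finger_force: 71.9
```

```bash
python3 -m creep '{"fingers":[0,0,0,0,0],"dp":[[0,0,-0.002],[0,0,-0.004],[0,0,-0.006],[0,0,-0.008],[0,0,-0.008]],"yaw":[0,0,0,0,0]}'; python3 -m creep '{"fingers":[0,0,0,0],"dp":[[0,0,-0.001],[0,0,-0.002],[0,0,-0.002],[0,0,-0.002]],"yaw":[0,0,0,0]}'
```

```text
t: 9.25
tool_pos: [0.6292, 0.0619, 0.0929]
orientation: [-0.0, 0.707, 0.707, 0.0]
ft_force: [0.6, -0.2, -1.0]
grip_width: 0.027
finger_force: 72.3
t: 9.75
tool_pos: [0.6292, 0.0619, 0.0913]
orientation: [0.0, 0.707, 0.707, 0.0]
ft_force: [-2.4, -0.7, 5.8]
grip_width: 0.0271
finger_force: 72.8
```

Saddle is down on the rail. Now slide, checking the force after each short call.

```bash
cat > chk.py <<'E'
import sys
from cell import arm
o=arm.get_obs();f=o['ft_force'];p=o['tool_pos']
print("%.2f y=%.4f z=%.4f F=%.1f %.1f %.1f w=%.4f"%(o['t'],p[1],p[2],*f,o['grip_width']))
sys.exit(f[1]>float(sys.argv[1]))
E
python3 -m creep '{"fingers":[0,0,0,0,0],"dp":[[0,-0.001,0],[0,-0.002,0],[0,-0.004,0],[0,-0.006,0],[0,-0.008,0]],"yaw":[0,0,0,0,0]}' >/dev/null && python3 chk.py 10 &&
python3 -m creep '{"fingers":[0,0,0,0,0],"dp":[[0,-0.0016,0],[0,-0.0032,0],[0,-0.0048,0],[0,-0.0064,0],[0,-0.008,0]],"yaw":[0,0,0,0,0]}' >/dev/null && python3 chk.py 10 &&
python3 -m creep '{"fingers":[0,0,0,0,0],"dp":[[0,-0.0016,0],[0,-0.0032,0],[0,-0.0048,0],[0,-0.0064,0],[0,-0.008,0]],"yaw":[0,0,0,0,0]}' >/dev/null && python3 chk.py 10 &&
python3 -m creep '{"fingers":[0,0,0,0,0],"dp":[[0,-0.0016,0],[0,-0.0032,0],[0,-0.0048,0],[0,-0.0064,0],[0,-0.008,0]],"yaw":[0,0,0,0,0]}' >/dev/null && python3 chk.py 10 &&
python3 -m creep '{"fingers":[0,0,0,0,0],"dp":[[0,-0.0016,0],[0,-0.0032,0],[0,-0.0048,0],[0,-0.0064,0],[0,-0.008,0]],"yaw":[0,0,0,0,0]}' >/dev/null && python3 chk.py 10
```

```text
10.38 y=0.0550 z=0.0915 F=-0.7 5.1 3.7 w=0.0273False
```

```bash
sed -i 's/sys.exit(\(.*\))$/sys.exit(int(\1))/' chk.py
python3 -m creep '{"fingers":[0,0,0,0,0],"dp":[[0,-0.0016,0],[0,-0.0032,0],[0,-0.0048,0],[0,-0.0064,0],[0,-0.008,0]],"yaw":[0,0,0,0,0]}' >/dev/null && python3 chk.py 9 &&
python3 -m creep '{"fingers":[0,0,0,0,0],"dp":[[0,-0.0016,0],[0,-0.0032,0],[0,-0.0048,0],[0,-0.0064,0],[0,-0.008,0]],"yaw":[0,0,0,0,0]}' >/dev/null && python3 chk.py 9 &&
python3 -m creep '{"fingers":[0,0,0,0,0],"dp":[[0,-0.0016,0],[0,-0.0032,0],[0,-0.0048,0],[0,-0.0064,0],[0,-0.008,0]],"yaw":[0,0,0,0,0]}' >/dev/null && python3 chk.py 9 &&
python3 -m creep '{"fingers":[0,0,0,0,0],"dp":[[0,-0.0016,0],[0,-0.0032,0],[0,-0.0048,0],[0,-0.0064,0],[0,-0.008,0]],"yaw":[0,0,0,0,0]}' >/dev/null && python3 chk.py 9
```

```text
11.00 y=0.0469 z=0.0915 F=0.4 5.1 4.2 w=0.0271
11.62 y=0.0390 z=0.0915 F=-0.2 5.6 4.2 w=0.0272
12.25 y=0.0310 z=0.0914 F=1.1 5.0 4.4 w=0.0269
12.88 y=0.0229 z=0.0914 F=1.1 4.9 3.8 w=0.0269
```

```bash
python3 -m creep '{"fingers":[0,0,0,0],"dp":[[0,-0.0005,0],[0,-0.001,0],[0,-0.0015,0],[0,-0.002,0]],"yaw":[0,0,0,0]}' >/dev/null && python3 chk.py 8 &&
python3 -m creep '{"fingers":[0,0,0,0],"dp":[[0,-0.0005,0],[0,-0.001,0],[0,-0.0015,0],[0,-0.002,0]],"yaw":[0,0,0,0]}' >/dev/null && python3 chk.py 8 &&
python3 -m creep '{"fingers":[0,0,0,0],"dp":[[0,-0.0005,0],[0,-0.001,0],[0,-0.0015,0],[0,-0.002,0]],"yaw":[0,0,0,0]}' >/dev/null && python3 chk.py 8 &&
python3 -m creep '{"fingers":[0,0,0,0],"dp":[[0,-0.0005,0],[0,-0.001,0],[0,-0.0015,0],[0,-0.002,0]],"yaw":[0,0,0,0]}' >/dev/null && python3 chk.py 8 &&
python3 -m creep '{"fingers":[0,0,0,0],"dp":[[0,-0.0005,0],[0,-0.001,0],[0,-0.0015,0],[0,-0.002,0]],"yaw":[0,0,0,0]}' >/dev/null && python3 chk.py 8 &&
python3 -m creep '{"fingers":[0,0,0,0],"dp":[[0,-0.0005,0],[0,-0.001,0],[0,-0.0015,0],[0,-0.002,0]],"yaw":[0,0,0,0]}' >/dev/null && python3 chk.py 8 &&
python3 -m creep '{"fingers":[0,0,0,0],"dp":[[0,-0.0005,0],[0,-0.001,0],[0,-0.0015,0],[0,-0.002,0]],"yaw":[0,0,0,0]}' >/dev/null && python3 chk.py 8 &&
python3 -m creep '{"fingers":[0,0,0,0],"dp":[[0,-0.0005,0],[0,-0.001,0],[0,-0.0015,0],[0,-0.002,0]],"yaw":[0,0,0,0]}' >/dev/null && python3 chk.py 8 &&
python3 -m creep '{"fingers":[0,0,0,0],"dp":[[0,-0.0005,0],[0,-0.001,0],[0,-0.0015,0],[0,-0.002,0]],"yaw":[0,0,0,0]}' >/dev/null && python3 chk.py 8 &&
python3 -m creep '{"fingers":[0,0,0,0],"dp":[[0,-0.0005,0],[0,-0.001,0],[0,-0.0015,0],[0,-0.002,0]],"yaw":[0,0,0,0]}' >/dev/null && python3 chk.py 8
```

```text
13.38 y=0.0210 z=0.0914 F=-0.3 5.4 5.2 w=0.0273
13.88 y=0.0189 z=0.0914 F=-0.5 6.7 4.6 w=0.0271
14.38 y=0.0170 z=0.0915 F=-0.7 5.9 3.7 w=0.0277
14.88 y=0.0150 z=0.0914 F=-0.5 4.6 4.3 w=0.0275
15.38 y=0.0130 z=0.0914 F=-0.1 6.9 4.1 w=0.0274
15.88 y=0.0110 z=0.0914 F=-0.4 6.5 4.2 w=0.0272
16.38 y=0.0090 z=0.0914 F=-0.0 6.0 5.0 w=0.0270
16.88 y=0.0070 z=0.0915 F=-0.7 5.4 4.6 w=0.0272
17.38 y=0.0050 z=0.0914 F=-0.6 5.6 5.9 w=0.0274
17.88 y=0.0030 z=0.0914 F=1.3 5.7 4.5 w=0.0270
```

```bash
python3 -m creep '{"fingers":[0,0,0,0],"dp":[[0,-0.0005,0],[0,-0.001,0],[0,-0.0015,0],[0,-0.002,0]],"yaw":[0,0,0,0]}' >/dev/null && python3 chk.py 8 &&
python3 -m creep '{"fingers":[0,0,0,0],"dp":[[0,-0.0005,0],[0,-0.001,0],[0,-0.0015,0],[0,-0.002,0]],"yaw":[0,0,0,0]}' >/dev/null && python3 chk.py 8 &&
python3 -m creep '{"fingers":[0,0,0,0],"dp":[[0,-0.0005,0],[0,-0.001,0],[0,-0.0015,0],[0,-0.002,0]],"yaw":[0,0,0,0]}' >/dev/null && python3 chk.py 8 &&
python3 -m creep '{"fingers":[0,0,0,0],"dp":[[0,-0.0005,0],[0,-0.001,0],[0,-0.0015,0],[0,-0.002,0]],"yaw":[0,0,0,0]}' >/dev/null && python3 chk.py 8 &&
python3 -m creep '{"fingers":[0,0,0,0],"dp":[[0,-0.0005,0],[0,-0.001,0],[0,-0.0015,0],[0,-0.002,0]],"yaw":[0,0,0,0]}' >/dev/null && python3 chk.py 8 &&
python3 -m creep '{"fingers":[0,0,0,0],"dp":[[0,-0.0005,0],[0,-0.001,0],[0,-0.0015,0],[0,-0.002,0]],"yaw":[0,0,0,0]}' >/dev/null && python3 chk.py 8 &&
python3 -m creep '{"fingers":[0,0,0,0],"dp":[[0,-0.0005,0],[0,-0.001,0],[0,-0.0015,0],[0,-0.002,0]],"yaw":[0,0,0,0]}' >/dev/null && python3 chk.py 8 &&
python3 -m creep '{"fingers":[0,0,0,0],"dp":[[0,-0.0005,0],[0,-0.001,0],[0,-0.0015,0],[0,-0.002,0]],"yaw":[0,0,0,0]}' >/dev/null && python3 chk.py 8 &&
python3 -m creep '{"fingers":[0,0,0,0],"dp":[[0,-0.0005,0],[0,-0.001,0],[0,-0.0015,0],[0,-0.002,0]],"yaw":[0,0,0,0]}' >/dev/null && python3 chk.py 8 &&
python3 -m creep '{"fingers":[0,0,0,0],"dp":[[0,-0.0005,0],[0,-0.001,0],[0,-0.0015,0],[0,-0.002,0]],"yaw":[0,0,0,0]}' >/dev/null && python3 chk.py 8
```

```text
18.38 y=0.0009 z=0.0914 F=-0.5 6.5 5.1 w=0.0269
18.88 y=-0.0010 z=0.0915 F=0.2 4.8 4.2 w=0.0268
19.38 y=-0.0030 z=0.0914 F=0.2 6.2 5.5 w=0.0270
19.88 y=-0.0051 z=0.0915 F=-0.7 6.2 4.4 w=0.0272
20.38 y=-0.0070 z=0.0914 F=-0.2 6.3 4.6 w=0.0271
20.88 y=-0.0090 z=0.0914 F=0.8 5.3 4.5 w=0.0271
21.38 y=-0.0110 z=0.0914 F=-0.4 5.6 4.3 w=0.0273
21.88 y=-0.0130 z=0.0914 F=0.1 5.7 5.4 w=0.0268
22.38 y=-0.0150 z=0.0914 F=0.1 6.1 4.4 w=0.0275
22.88 y=-0.0170 z=0.0914 F=0.1 5.5 5.6 w=0.0271
```

```bash
python3 -m creep '{"fingers":[0,0,0,0],"dp":[[0,-0.0005,0],[0,-0.001,0],[0,-0.0015,0],[0,-0.002,0]],"yaw":[0,0,0,0]}' >/dev/null && python3 chk.py 8 &&
python3 -m creep '{"fingers":[0,0,0,0],"dp":[[0,-0.0005,0],[0,-0.001,0],[0,-0.0015,0],[0,-0.002,0]],"yaw":[0,0,0,0]}' >/dev/null && python3 chk.py 8 &&
python3 -m creep '{"fingers":[0,0,0,0],"dp":[[0,-0.0005,0],[0,-0.001,0],[0,-0.0015,0],[0,-0.002,0]],"yaw":[0,0,0,0]}' >/dev/null && python3 chk.py 8 &&
python3 -m creep '{"fingers":[0,0,0,0],"dp":[[0,-0.0005,0],[0,-0.001,0],[0,-0.0015,0],[0,-0.002,0]],"yaw":[0,0,0,0]}' >/dev/null && python3 chk.py 8 &&
python3 -m creep '{"fingers":[0,0,0,0],"dp":[[0,-0.0005,0],[0,-0.001,0],[0,-0.0015,0],[0,-0.002,0]],"yaw":[0,0,0,0]}' >/dev/null && python3 chk.py 8 &&
python3 -m creep '{"fingers":[0,0,0,0],"dp":[[0,-0.0005,0],[0,-0.001,0],[0,-0.0015,0],[0,-0.002,0]],"yaw":[0,0,0,0]}' >/dev/null && python3 chk.py 8 &&
python3 -m creep '{"fingers":[0,0,0,0],"dp":[[0,-0.0005,0],[0,-0.001,0],[0,-0.0015,0],[0,-0.002,0]],"yaw":[0,0,0,0]}' >/dev/null && python3 chk.py 8 &&
python3 -m creep '{"fingers":[0,0,0,0],"dp":[[0,-0.0005,0],[0,-0.001,0],[0,-0.0015,0],[0,-0.002,0]],"yaw":[0,0,0,0]}' >/dev/null && python3 chk.py 8 &&
python3 -m creep '{"fingers":[0,0,0,0],"dp":[[0,-0.0005,0],[0,-0.001,0],[0,-0.0015,0],[0,-0.002,0]],"yaw":[0,0,0,0]}' >/dev/null && python3 chk.py 8 &&
python3 -m creep '{"fingers":[0,0,0,0],"dp":[[0,-0.0005,0],[0,-0.001,0],[0,-0.0015,0],[0,-0.002,0]],"yaw":[0,0,0,0]}' >/dev/null && python3 chk.py 8
```

```text
23.38 y=-0.0191 z=0.0914 F=-0.3 5.7 6.1 w=0.0270
23.88 y=-0.0210 z=0.0915 F=-0.2 5.2 4.4 w=0.0270
24.38 y=-0.0230 z=0.0914 F=-0.7 5.8 4.8 w=0.0269
24.88 y=-0.0250 z=0.0915 F=-0.3 5.8 4.6 w=0.0270
25.38 y=-0.0270 z=0.0914 F=-0.4 5.8 5.1 w=0.0270
25.88 y=-0.0290 z=0.0914 F=-0.1 6.5 4.9 w=0.0272
26.38 y=-0.0310 z=0.0914 F=-0.9 5.4 4.4 w=0.0272
26.88 y=-0.0330 z=0.0915 F=0.6 5.3 4.4 w=0.0271
27.38 y=-0.0350 z=0.0914 F=-0.4 5.9 4.5 w=0.0267
27.88 y=-0.0370 z=0.0915 F=-0.6 6.3 4.9 w=0.0273
```

```bash
python3 - <<'E'
from h import *
w=eyes.capture("wrist");s=eyes.capture("scene");a=np.zeros((400,800,3),np.uint8)
a[:,:400]=cv2.resize(w[150:350,220:420],None,fx=2,fy=2,interpolation=2);a[:,400:]=cv2.resize(s[220:340,270:390],(400,400),interpolation=2)
cv2.imwrite("pics/g.png",a)
E
```

```text
(no output)
```

View pics/g.png

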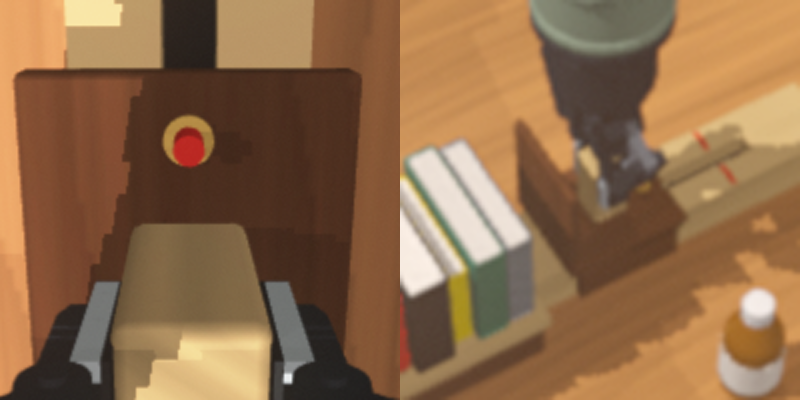

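The picture shows the bookend astride the rail and moving with the gripper. The red pin at (188,145) stands raised, so the catch is riding pressed in. I'll carry on sliding.

```bash
python3 -m creep '{"fingers":[0,0,0,0],"dp":[[0,-0.0005,0],[0,-0.001,0],[0,-0.0015,0],[0,-0.002,0]],"yaw":[0,0,0,0]}' >/dev/null && python3 chk.py 8 &&
python3 -m creep '{"fingers":[0,0,0,0],"dp":[[0,-0.0005,0],[0,-0.001,0],[0,-0.0015,0],[0,-0.002,0]],"yaw":[0,0,0,0]}' >/dev/null && python3 chk.py 8 &&
python3 -m creep '{"fingers":[0,0,0,0],"dp":[[0,-0.0005,0],[0,-0.001,0],[0,-0.0015,0],[0,-0.002,0]],"yaw":[0,0,0,0]}' >/dev/null && python3 chk.py 8 &&
python3 -m creep '{"fingers":[0,0,0,0],"dp":[[0,-0.0005,0],[0,-0.001,0],[0,-0.0015,0],[0,-0.002,0]],"yaw":[0,0,0,0]}' >/dev/null && python3 chk.py 8 &&
python3 -m creep '{"fingers":[0,0,0,0],"dp":[[0,-0.0005,0],[0,-0.001,0],[0,-0.0015,0],[0,-0.002,0]],"yaw":[0,0,0,0]}' >/dev/null && python3 chk.py 8 &&
python3 -m creep '{"fingers":[0,0,0,0],"dp":[[0,-0.0005,0],[0,-0.001,0],[0,-0.0015,0],[0,-0.002,0]],"yaw":[0,0,0,0]}' >/dev/null && python3 chk.py 8 &&
python3 -m creep '{"fingers":[0,0,0,0],"dp":[[0,-0.0005,0],[0,-0.001,0],[0,-0.0015,0],[0,-0.002,0]],"yaw":[0,0,0,0]}' >/dev/null && python3 chk.py 8 &&
python3 -m creep '{"fingers":[0,0,0,0],"dp":[[0,-0.0005,0],[0,-0.001,0],[0,-0.0015,0],[0,-0.002,0]],"yaw":[0,0,0,0]}' >/dev/null && python3 chk.py 8
```

```text
28.48 y=-0.0390 z=0.0914 F=0.1 5.5 5.8 w=0.0270
28.98 y=-0.0410 z=0.0915 F=0.4 6.4 5.1 w=0.0274
29.48 y=-0.0430 z=0.0915 F=-0.7 5.4 4.4 w=0.0273
29.98 y=-0.0452 z=0.0914 F=-0.4 5.7 4.8 w=0.0271
30.48 y=-0.0472 z=0.0914 F=-0.3 6.6 4.7 w=0.0270
30.98 y=-0.0486 z=0.0914 F=-1.1 9.5 5.6 w=0.0276
```

```bash
python3 -m creep '{"fingers":[0,0],"dp":[[0,-0.0002,0],[0,-0.0004,0]],"yaw":[0,0]}' >/dev/null && python3 chk.py 11 &&
python3 -m creep '{"fingers":[0,0],"dp":[[0,-0.0003,0],[0,-0.0003,0]],"yaw":[0,0]}' >/dev/null && python3 chk.py 11
```

```text
31.23 y=-0.0487 z=0.0915 F=-0.7 11.1 7.0 w=0.0270
```

```bash
python3 -m creep '{"fingers":[0,0],"dp":[[0,-0.0003,0],[0,-0.0006,0]],"yaw":[0,0]}' >/dev/null && python3 chk.py 18 &&
python3 -m creep '{"fingers":[0,0],"dp":[[0,0,0],[0,0,0]],"yaw":[0,0]}' >/dev/null && python3 chk.py 18; python3 - <<'E'
from h import *
w=eyes.capture("wrist");cv2.imwrite("pics/i.png",cv2.resize(w[150:350,220:420],None,fx=2,fy=2,interpolation=2))
E
```

```text
31.48 y=-0.0488 z=0.0915 F=-1.7 13.2 7.2 w=0.0274
31.73 y=-0.0488 z=0.0915 F=-2.1 12.8 6.5 w=0.0272
```

View pics/i.png

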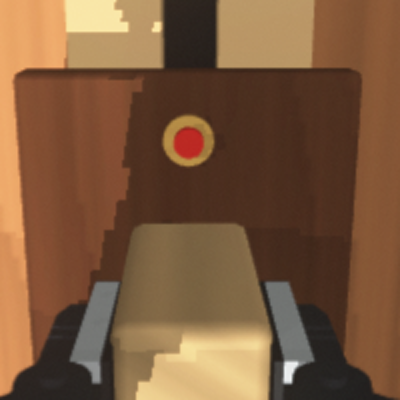

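The pin at (188,142) now sits flush, so the catch has dropped into the notch. Next: hold the push for over half a second, ease off, release and rise.

```bash
python3 -m creep '{"fingers":[0,0,0,0,0],"dp":[[0,-0.0002,0],[0,-0.0002,0],[0,-0.0002,0],[0,-0.0002,0],[0,-0.0002,0]],"yaw":[0,0,0,0,0]}' >/dev/null; python3 chk.py 25
python3 -m creep '{"fingers":[0,0,0],"dp":[[0,0.0008,0],[0,0.0016,0],[0,0.0016,0]],"yaw":[0,0,0]}' >/dev/null; python3 chk.py 25
python3 -m creep '{"fingers":[1,1,1,1,1],"dp":[[0,0,0],[0,0,0],[0,0,0],[0,0,0],[0,0,0]],"yaw":[0,0,0,0,0]}' 20 >/dev/null; python3 chk.py 25
```

```text
32.40 y=-0.0488 z=0.0915 F=-3.0 12.7 7.1 w=0.0272
32.77 y=-0.0486 z=0.0915 F=-1.1 6.9 6.2 w=0.0270
33.40 y=-0.0498 z=0.0910 F=-0.5 -0.3 0.4 w=0.0854
```

```bash
python3 -m creep '{"fingers":[1,1,1,1,1],"dp":[[0,0,0.02],[0,0,0.05],[0,0.01,0.09],[0,0.02,0.12],[0,0.02,0.14]],"yaw":[0,0,0,0,0]}'; python3 -m creep '{"fingers":[1,1],"dp":[[0,-0.04,0],[0,-0.04,0]],"yaw":[0,0]}' >/dev/null; python3 - <<'E'
from h import *
w=eyes.capture("wrist");s=eyes.capture("scene");a=np.zeros((400,800,3),np.uint8)
a[:,:533-133]=cv2.resize(w[:,80:560],(400,400));a[:,400:]=cv2.resize(s[220:340,270:390],(400,400),interpolation=2)
cv2.imwrite("pics/j.png",a)
E
```

```text
t: 34.02
tool_pos: [0.6293, -0.0289, 0.2325]
orientation: [0.0, 0.707, 0.707, 0.001]
ft_force: [-1.4, -0.4, -0.5]
grip_width: 0.0854
finger_force: 0.0
```

View pics/j.png

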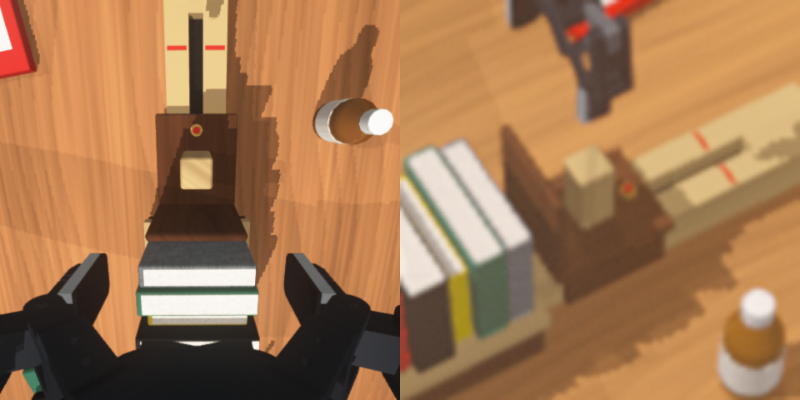

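The bookend stands upright and flat on the rail at (196,170), pin down, with the gripper clear of everything.

```bash
python3 -c "
from cell import arm;print(arm.job_done())"
```

```text
the job is handed in; nothing more can be done
None
```

The bookend is locked in the hidden notch and stands upright on the rail with the gripper clear. I felt the catch stop, saw the red pin drop, and held the push at about 13 N at the wrist (roughly 8 N on the catch) for over half a second; job handed in at about 34 s.

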